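Put the gas hob's burners back together after cleaning

ROBOT

A 6-joint arm with a two-finger parallel gripper is mounted at the origin on the work surface. World frame = base frame: x ahead of the robot, y to its left, z up, the work surface at z = 0. Lengths are in m, angles in rad, forces in N, time in s.
With the tool pointing down it reaches from about 0.325 to 0.775 m from the base axis. Payload 9.3 kg.
Tool frame: the origin (TCP) lies at the very end of the fingers, on their centre line; the grasp point (between the pads) lies 19 mm behind it; z points along the fingers, y is the line along which they close (so a half turn about z gives the same grasp; the last joint's range is limited). The gripper opens to 85 mm and grips with 20 to 120 N. Pads are 22 mm wide; open, the fingers measure 114 mm over their backs; the gripper's body (76 mm by 85 mm) begins 54 mm behind the grasp point. The pads swing forward as they close: fully open they stand 13 mm farther back than shut.
Start: joints at [0.971, 0.259, 0.021, 1.334, 0, 1.418], TCP at [0.238, 0.496, 0.231] pointing down, gripper open.
Joint ranges: [-3.04, 3.04], [-0.91, 1.82], [-1.04, 1.36], [-1.92, 1.95], [-1.52, 1.45], [-3.14, 3.14]. Speed limits (rad/s): [2.22, 2.22, 2.79, 3.14, 3.14, 3.14].

INTERFACE

Orientations are given as a unit quaternion [x, y, z, w].
In Python, from station import manip gives the robot as it stands. The module is installed in compiled form; this text tells all that it offers.
- The arm moves only by the tool drive_tool, never from a script. Its argument "rows" is a list of rows, each a list of 3 entries, a list of its own where there are three numbers: the shift along the tool's x, y, z in units of 50 mm (1.0 is 50 mm), then the turn about the tool's z in units of 8 degrees (1.0 is 8 degrees), then the closure, from 0 (fully open) to 1 (shut). A call has 1 to 20 rows; each row is the pose to reach, as a shift and turn from the pose commanded when the call began, along the tool's axes at that moment; what a row does not reach only later rows make up. A row lasts 1/10 s, in which the tool goes at most 50 mm and 8.59 degrees, less where a joint would pass 70% of its speed; a pose out of reach is approached as far as the arm can. A call with a gripper value outside its range is refused whole. The fingers move at their own pace and stop on an object; "newtons" is the grip in N (left out, the last holds). Time passes only in rows, so rows that repeat a pose let the fingers close. It gives the time, the measured TCP pose, the force, the opening and the grip force at its end, in the units of the state.
- manip.state(): the state, without advancing time (a new reading comes with each control period).
- manip.snapshot(name): name is "side" or "top" or "wrist"; returns the picture (420x560x3 uint8, blue, green, red); there is no depth.
- manip.calibration(name): a dict with "fx", "fy", "cx", "cy" (pixels), "world_from_camera" (4x4, takes a point from camera to world coordinates); the wrist camera has in their place "T_tool_cam" (4x4, takes a point from camera to tool coordinates, whose origin is the TCP and whose axes are the flange's). Camera axes: x right, y down, z forward; pixel columns grow to the right and rows downward; lengths in m; the calibration is good to about 2 mm. A picture is of the moment at which its call begins: read the wrist's pose just before it. calibration takes no time and is no camera call.
- manip.sign_off(): hands the job in; it is judged then, once.
Trained networks look in the newest picture that a camera, given by its name, has taken for a name from the list of things; names that differ only in an ending like _2 or _b are one class to them, and where a whole thing is asked for, a point or a joint stands for the part that bears it (a point fixed in the world has none). Each returns a list of dicts, best first, with "conf" (0 to 1); they miss things now and then, are a little off and sometimes report something else, mostly with a low value. They report only what shows in the picture. A call takes as long as a camera call. They do not tell look-alikes from the thing itself.
- manip.silhouettes(camera, target): "mask" (420x560 bool, what is visible of it) and "box" ([left, top, right, bottom] in pixels, round what is visible of it).
The state is a dict: "time_s": time; "joints": joint angles; "joint_velocities": joint speeds; "joint_torque": joint torques, N m; "tcp_pos": TCP position; "tcp_rot": TCP orientation; "force": force on the tool from outside, world axes, zero at the start; "ft_torque": the same for the moment, N m; "gripper_width": finger opening in m; "grasp_force": force on a finger pad.
Only numpy, scipy, OpenCV 4.12 (cv2) and the standard library are available. Lean on these libraries where they do the work, as an engineer would, in place of code of your own. Each camera call takes 0.05 s, during which the arm holds its last target. There are 200 camera calls.

TASK

The hob has been cleaned and its burner parts lie about on the worktop: build the two burners up again. Do the large burner first: its large crown into the cup, then the brass flame ring on the crown, then the large cap on top; after that the small crown and then the small cap on the small burner. Set each part down without dropping it, so that it sits level and fully home in the one below, and let go of everything.

Things in the scene. Friction and masses are not known exactly. Their poses are not given: they have to be found in the camera images.
- large_burner: Larger of the two fixed aluminium burner cups, about 140 mm apart in either order, on the steel hob plate (6 mm thick; two black knobs, 20 mm high, near its robot-side edge). Outside 66 mm across, 14 mm high, round well 50 mm across, 10 mm deep. Origin: centre of its underside, on the plate; z up. A 9 mm high white spark plug stands beside each cup.
- small_burner: Smaller fixed burner cup on the same hob plate. Aluminium, outside 50 mm across, 14 mm high, round well 34 mm across, 10 mm deep. Origin: centre of its underside, on the plate; z up, rim at z = 14 mm.
- large_crown: Large aluminium crown, 120 g, 24 mm high. Foot 44 mm across, z 0-8 (lowest 4 mm tapered); slotted body 58 mm across, z 8-24; recess in its top 40 mm across, 6 mm deep. Foot goes into the large burner's well, body rests on the rim: origin then 6 mm above the burner's. Starts upright on the worktop; origin: centre of underside, z up; yaw means nothing.
- flame_ring: Brass flame ring, 130 g, 17 mm high. Foot 32 mm across, z 0-5 (lowest 3 mm tapered); finely slotted body 62 mm across, z 5-17; recess in its top 40 mm across, 6 mm deep, dark dot in it. Foot goes into the large crown's recess: origin then 25 mm above the large burner's. Starts upright on the worktop; origin: centre of underside, z up; yaw means nothing.
- large_cap: Large cap: plain dark steel disc, 140 g, 15 mm high. Foot 32 mm across, z 0-5 (lowest 3 mm tapered); disc 66 mm across, z 5-15. Foot goes into the flame ring's recess: origin then 37 mm above the large burner's. Starts upright on the worktop; origin: centre of underside, z up; yaw means nothing.
- small_crown: Small aluminium crown, 60 g, 20 mm high. Foot 28 mm across, z 0-8 (lowest 4 mm tapered); slotted body 40 mm across, z 8-20; recess in its top 26 mm across, 6 mm deep. Foot goes into the small burner's well, body rests on the rim: origin then 6 mm above the burner's. Starts upright on the worktop; origin: centre of underside, z up; yaw means nothing.
- small_cap: Small cap: plain dark steel disc, 70 g, 15 mm high. Foot 19 mm across, z 0-5 (lowest 3 mm tapered); disc 46 mm across, z 5-15. Foot goes into the small crown's recess: origin then 21 mm above the small burner's. Jars and a mug (to 85 mm high) stand by the parts. Starts upright on the worktop; origin: centre of underside, z up; yaw means nothing.
Not all that is in view belongs to the job. Leave any green look-alike of the large_cap alone.

How it is judged:
By the outcome, as a careful person would: the job done as asked, in the order asked, and still so for the second after the job is handed in, with the robot touching nothing.
It also fails if it takes over 112 s, if anything falls off the work surface, if the arm or the gripper's body presses on something with over 40 N, if the wrist force passes 120 N, or if a joint passes its speed limit or range.

## Working session

There is one attempt and no reset: what is moved stays moved. The work goes in short steps, Python scripts to look and compute and a tool call to move; the robot and the scene stay as the last step left them, time stands still between calls to the robot, and variables do not carry over. Pictures are saved under pics/ and viewed, at most 17 in all, crops included, and the job is handed in when it is done.

Besides the shell and the picture viewer there is one more tool, called after "Request:" as name(argument=value, ...) on one line, values as JSON. drive_tool: Moves the arm, as the interface text tells. Its arguments: {"type":"object","properties":{"rows":{"type":"array","items":{"type":"array"}},"newtons":{"type":"number"}},"required":["rows"]}

```bash
mkdir -p pics; cat > h.py <<'E'
import numpy as np, cv2
from station import manip
from scipy.spatial.transform import Rotation as R
def snap(c,fn=None):
    st=manip.state(); im=manip.snapshot(c)
    if fn: cv2.imwrite('pics/'+fn,im)
    cal=manip.calibration(c)
    if c=='wrist':
        T=np.eye(4);T[:3,:3]=R.from_quat(st['tcp_rot']).as_matrix();T[:3,3]=st['tcp_pos'];T=T@np.array(cal['T_tool_cam'])
    else: T=np.array(cal['world_from_camera'])
    return im,cal,T
def ray(cal,T,u,v,z):
    d=T[:3,:3]@np.array([(u-cal['cx'])/cal['fx'],(v-cal['cy'])/cal['fy'],1]);o=T[:3,3]
    return o+d*(z-o[2])/d[2]
def proj(cal,T,p):
    q=np.linalg.inv(T)@np.append(p,1); return np.array([q[0]/q[2]*cal['fx']+cal['cx'],q[1]/q[2]*cal['fy']+cal['cy']])
E
python3 - <<'E'
from h import *
s=manip.state();print(s['time_s'],s['tcp_pos'],s['tcp_rot'],s['gripper_width'])
Z=dict(large_burner=.02,small_burner=.02,large_crown=.024,flame_ring=.017,large_cap=.015,small_crown=.02,small_cap=.015)
for c in ['top','side']:
    im,cal,T=snap(c,c+'0.png'); print(c,T[:3,3].round(3),T[:3,2].round(2),cal['fx'])
    for n,z in Z.items():
        for d in manip.silhouettes(c,n)[:3]:
            b=d['box'];p=ray(cal,T,(b[0]+b[2])/2,(b[1]+b[3])/2,z)
            print(n,round(d['conf'],2),np.round(b),p.round(3), int(d['mask'].sum()))
snap('wrist','wrist0.png')
E
```

```text
0.0 [0.23748203 0.49575869 0.23067944] [ 2.21549453e-01  9.75148905e-01 -6.26950597e-04 -2.43257814e-04] 0.08528073595948737
top [ 0.253 -0.059  1.158] [ 0.18  0.01 -0.98] 490.8354409290567
large_burner 0.91 [250. 166. 279. 193.] [ 0.525 -0.04   0.02 ] 599
small_burner 0.87 [246. 111. 263. 128.] [ 0.674 -0.012  0.02 ] 316
large_crown 0.61 [108. 123. 136. 151.] [0.622 0.306 0.024] 493
flame_ring 0.65 [399. 168. 425. 196.] [ 0.526 -0.391  0.017] 526
large_cap 0.96 [378. 289. 408. 325.] [ 0.233 -0.339  0.015] 661
large_cap 0.95 [346. 202. 375. 231.] [ 0.441 -0.268  0.015] 626
large_cap 0.85 [350. 251. 377. 278.] [ 0.329 -0.274  0.015] 663
small_crown 0.51 [358. 124. 372. 143.] [ 0.643 -0.282  0.02 ] 200
small_cap 0.74 [120. 207. 142. 226.] [0.429 0.273 0.015] 316
side [ 0.183 -0.988  0.703] [ 0.25  0.79 -0.57] 538.2375033163
large_burner 0.95 [285. 194. 314. 215.] [ 0.525 -0.053  0.02 ] 493
small_burner 0.66 [344. 180. 363. 193.] [ 0.67  -0.022  0.02 ] 249
large_crown 0.47 [281. 123. 302. 137.] [0.624 0.294 0.024] 227
flame_ring 0.69 [351. 294. 388. 327.] [ 0.532 -0.397  0.017] 795
large_cap 0.95 [278. 265. 310. 289.] [ 0.437 -0.271  0.015] 696
large_cap 0.9 [219. 282. 256. 306.] [ 0.323 -0.282  0.015] 781
large_cap 0.88 [176. 316. 214. 350.] [ 0.233 -0.35   0.015] 983
small_crown 0.53 [390. 249. 412. 265.] [ 0.651 -0.289  0.02 ] 274
```

```bash
python3 - <<'E'
import cv2
a=cv2.imread('pics/top0.png')[80:340,60:460]
cv2.imwrite('pics/top0c.png',cv2.resize(a,(800,520),interpolation=cv2.INTER_CUBIC))
a=cv2.imread('pics/side0.png')[90:370,140:450]
cv2.imwrite('pics/side0c.png',cv2.resize(a,(660,596),interpolation=cv2.INTER_CUBIC))
E
```

```text
(no output)
```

View pics/top0c.png

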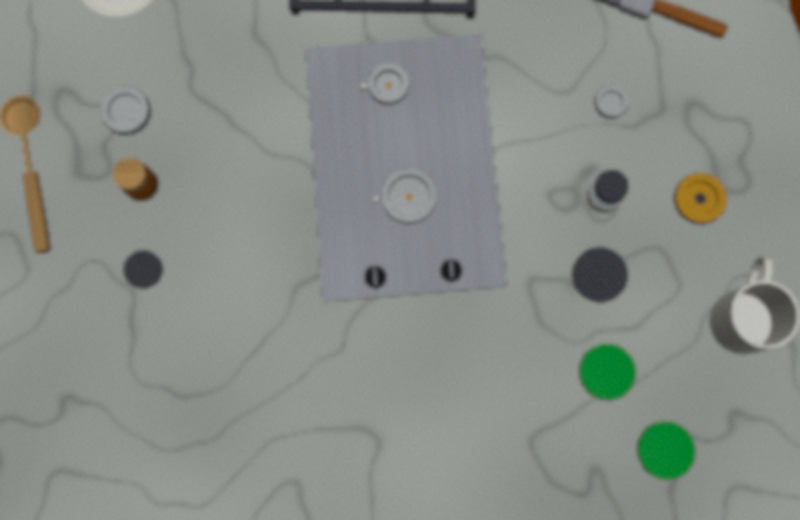

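View pics/side0c.png

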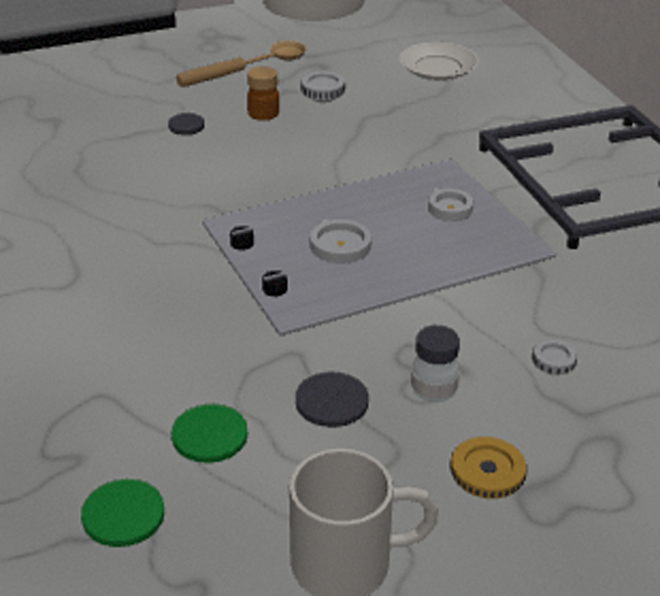

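The dark steel large cap is at crop (600,274), about full-image (360,217). The green discs at crop (607,372) and (666,450) are look-alikes, so the dark one is the part described. The large crown is at crop (127,110), with an amber jar 80 px away. The ring is at (700,198), the small crown at (612,102), the small cap at (143,269) and the burners at (408,197) and (389,83).

```bash
cat >> h.py <<'E'
def go(x,y,z,yaw=90,s=None):
    "row to reach TCP x,y,z with tool-y heading yaw deg (from the measured pose)"
    s=s or manip.state(); M=R.from_quat(s['tcp_rot']).as_matrix()
    d=M.T@(np.array([x,y,z])-s['tcp_pos'])/.05
    h=np.degrees(np.arctan2(M[1,1],M[0,1])); t=-((yaw-h+90)%180-90)/8
    return d.round(2).tolist(),round(t,2)
E
python3 - <<'E'
from h import *
print(go(.623,.30,.16))
c=manip.calibration('wrist'); print(np.round(c['T_tool_cam'],3),c['fx'],c['cx'],c['cy'])
cal=manip.calibration('top');T=np.array(cal['world_from_camera'])
print('amber',ray(cal,T,124,167,.06),'glass',ray(cal,T,365,173,.06))
E
```

```text
([-8.64, -0.2, 1.43], np.float64(-3.2))
[[ 0.002 -0.961 -0.276  0.069]
 [ 1.     0.002 -0.001  0.   ]
 [ 0.001 -0.276  0.961 -0.142]
 [ 0.     0.     0.     1.   ]] 372.0623072741136 274.4384597963932 207.75343314610834
amber [0.53698775 0.28400999 0.06      ] glass [ 0.53491972 -0.27192584  0.06      ]
```

Request:
drive_tool(rows=[[[-8.64, -0.2, 1.4], -3.2, 0], [[-8.64, -0.2, 1.4], -3.2, 0], [[-8.64, -0.2, 1.4], -3.2, 0], [[-8.64, -0.2, 1.4], -3.2, 0], [[-8.64, -0.2, 1.4], -3.2, 0], [[-8.64, -0.2, 1.4], -3.2, 0], [[-8.64, -0.2, 1.4], -3.2, 0], [[-8.64, -0.2, 1.4], -3.2, 0], [[-8.64, -0.2, 1.4], -3.2, 0], [[-8.64, -0.2, 1.4], -3.2, 0], [[-8.64, -0.2, 1.4], -3.2, 0], [[-8.64, -0.2, 1.4], -3.2, 0]])

```text
time_s: 2.05
tcp_pos: [0.6223, 0.3007, 0.1614]
tcp_rot: [-0.0, 1.0, 0.0, -0.0]
force: [1.1, 0.7, 0.8]
gripper_width: 0.0852
grasp_force: 0.0
```

```bash
cat >> h.py <<'E'
def look(n,z,fn=None,c='wrist'):
    "circle centre of thing n whose outline's widest edge is at height z"
    im,cal,T=snap(c,fn)
    for d in manip.silhouettes(c,n)[:2]:
        m=d['mask'].astype(np.uint8)
        k=cv2.findContours(m,cv2.RETR_EXTERNAL,cv2.CHAIN_APPROX_NONE)[0]; k=max(k,key=cv2.contourArea)[:,0]
        P=np.array([ray(cal,T,u+.0,v+.0,z)[:2] for u,v in k]).astype(np.float32)
        (cx,cy),r=cv2.minEnclosingCircle(P); e=cv2.fitEllipse(P)
        print(n,round(d['conf'],2),np.round(d['box']),'enc',round(cx,4),round(cy,4),'d',round(2*r,4),'ell',np.round(e[0],4),np.round(e[1],4))
E
python3 - <<'E'
from h import *
s=manip.state();print(s['time_s'],s['tcp_pos'],s['tcp_rot'],s['joints'])
look('large_crown',.02,'w1.png')
E
```

```text
2.05 [0.62229493 0.3007479  0.16144974] [-2.27532677e-04  9.99999962e-01  7.15797351e-05 -1.39214361e-04] [3.28839135e-01 5.26639288e-01 2.63969702e-01 1.30834407e+00
 2.25356285e-04 3.28384045e-01]
large_crown 0.7 [247. 164. 321. 239.] enc 0.629 0.3072 d 0.0609 ell [0.629  0.3076] [0.0583 0.0599]
```

View pics/w1.png

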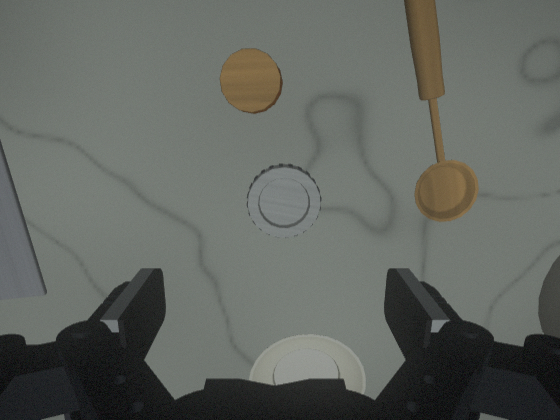

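Wrist view: the large crown is at (284,202), upright and clear of the jar at (251,80) and the spoon at (447,190). The fingers straddle it along y.

Request:
drive_tool(rows=[[[-0.13, 0.13, 1.0], 0, 0], [[-0.13, 0.13, 2.0], 0, 0], [[-0.13, 0.13, 2.7], 0, 0], [[-0.13, 0.13, 3.0], 0, 0], [[-0.13, 0.13, 3.11], 0, 0], [[-0.13, 0.13, 3.11], 0, 0], [[-0.13, 0.13, 3.11], 0, 1], [[-0.13, 0.13, 3.11], 0, 1], [[-0.13, 0.13, 3.11], 0, 1], [[-0.13, 0.13, 3.11], 0, 1], [[-0.13, 0.13, 3.11], 0, 1], [[-0.13, 0.13, 3.11], 0, 1], [[-0.13, 0.13, 3.11], 0, 1]], newtons=40)

```text
time_s: 3.45
tcp_pos: [0.6302, 0.3073, 0.008]
tcp_rot: [-0.0, 1.0, 0.001, 0.001]
force: [-1.7, 0.3, 6.9]
gripper_width: 0.0564
grasp_force: 41.8
```

```bash
python3 - <<'E'
from h import *
s=manip.state();print(s['tcp_pos'],s['gripper_width'],s['grasp_force'],s['force'])
snap('wrist','w2.png')
E
```

```text
[0.63017442 0.30732069 0.00801674] 0.05637043462118175 41.75933701917529 [-1.67699302  0.29069399  6.86336436]
```

View pics/w2.png

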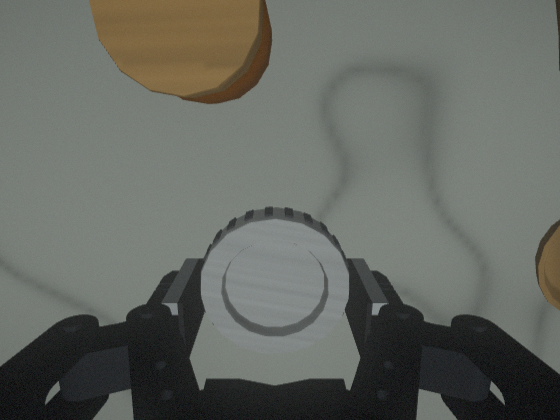

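Gripped: the crown sits centred between the pads at (275,286), opening 56 mm. Next I lift it and look at the large burner from the side.

Request:
drive_tool(rows=[[[0, 0, -0.5], 0, 1], [[0, 0, -1.3], 0, 1], [[0, 0, -2.2], 0, 1], [[0.1, -0.6, -2.64], 0, 1], [[0.4, -7.05, -2.64], 0, 1], [[0.4, -7.05, -2.64], 0, 1], [[0.4, -7.05, -2.64], 0, 1], [[0.4, -7.05, -2.64], 0, 1], [[0.4, -7.05, -2.64], 0, 1], [[0.4, -7.05, -2.64], 0, 1], [[0.4, -7.05, -2.64], 0, 1], [[0.4, -7.05, -2.64], 0, 1], [[0.4, -7.05, -2.64], 0, 1], [[0.4, -7.05, -2.64], 0, 1], [[0.4, -7.05, -2.64], 0, 1]])

```text
time_s: 5.0
tcp_pos: [0.6095, -0.0444, 0.138]
tcp_rot: [-0.001, 1.0, 0.0, 0.0]
force: [0.8, -0.2, -1.8]
gripper_width: 0.0563
grasp_force: 43.3
```

```bash
python3 - <<'E'
from h import *
s=manip.state();print(s['tcp_pos'],s['tcp_rot'])
look('large_burner',.02,'w3.png'); look('large_crown',.151)
E
```

```text
[ 0.60949063 -0.0444385   0.13800978] [-8.06518834e-04  9.99999664e-01  3.43177184e-05  1.41394839e-04]
large_burner 0.78 [234.  34. 346. 142.] enc 0.5312 -0.0354 d 0.0738 ell [ 0.531  -0.0388] [0.0636 0.0675]
```

View pics/w3.png

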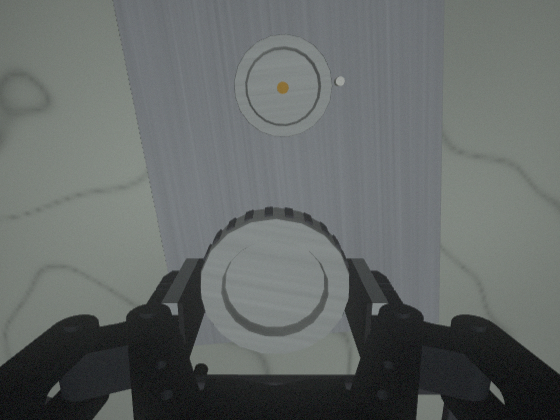

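```bash
python3 - <<'E'
from h import *
s=manip.state();im,cal,T=snap('wrist')
p=ray(cal,T,283,85.5,.02);print(p, ray(cal,T,235,85,.02),ray(cal,T,331,85,.02),ray(cal,T,283,34,.02),ray(cal,T,283,137,.02))
print('well floor dot',ray(cal,T,283,87.5,.010))
q=ray(cal,T,275.5,286,.154);print('crown',q,'off',q-s['tcp_pos'])
E
```

```text
[ 0.53030272 -0.0397578   0.02      ] [ 0.53007498 -0.07166324  0.02      ] [ 0.52989865 -0.00786331  0.02      ] [ 0.49888959 -0.04004446  0.02      ] [ 0.56407756 -0.0394496   0.02      ]
well floor dot [ 0.53123088 -0.03953474  0.01      ]
crown [ 0.60704104 -0.04474839  0.154     ] off [-0.00242098  0.00014338  0.01621961]
```

The cup is at (283,85), which gives (0.531, -0.040), and its measured diameter of 64 mm agrees with 66. The spark plug at (340,81) is outside the cup. Next I move over and lower the crown slowly.

Request:
drive_tool(rows=[[[0.8, 0.05, 0.3], 0, 1], [[1.54, 0.09, 0.8], 0, 1], [[1.54, 0.09, 1.5], 0, 1], [[1.54, 0.09, 2.0], 0, 1], [[1.54, 0.09, 2.1], 0, 1], [[1.54, 0.09, 2.16], 0, 1], [[1.54, 0.09, 2.2], 0, 1], [[1.54, 0.09, 2.24], 0, 1], [[1.54, 0.09, 2.28], 0, 1], [[1.54, 0.09, 2.31], 0, 1], [[1.54, 0.09, 2.34], 0, 1], [[1.54, 0.09, 2.36], 0, 1], [[1.54, 0.09, 2.37], 0, 1], [[1.54, 0.09, 2.37], 0, 1]])

```text
time_s: 6.65
tcp_pos: [0.5325, -0.0412, 0.02]
tcp_rot: [-0.0, 1.0, -0.0, 0.0]
force: [-2.2, 0.1, 7.4]
gripper_width: 0.0562
grasp_force: 44.1
```

Request:
drive_tool(rows=[[[0, 0, 0], 0, 0.2], [[0, 0, 0], 0, 0.1], [[0, 0, 0], 0, 0], [[0, 0, 0], 0, 0], [[0, 0, 0], 0, 0], [[0, 0, -0.5], 0, 0], [[0, 0, -1.2], 0, 0], [[-0.6, 0, -2.0], 0, 0], [[-1.6, 0, -2.4], 0, 0], [[-1.6, 0, -2.4], 0, 0], [[-1.6, 0, -2.4], 0, 0]])

```text
time_s: 7.75
tcp_pos: [0.6132, -0.0412, 0.139]
tcp_rot: [-0.0, 1.0, -0.0, 0.0]
force: [0.2, -0.3, -0.2]
gripper_width: 0.0852
grasp_force: 0.0
```

```bash
python3 - <<'E'
from h import *
s=manip.state();print(s['tcp_pos'],s['gripper_width'])
look('large_crown',.036,'w4.png'); print(go(.526,-.393,.14))
a=cv2.imread('pics/w4.png')[0:240,120:440];cv2.imwrite('pics/w4c.png',cv2.resize(a,None,fx=2,fy=2))
E
```

```text
[ 0.61320131 -0.04115474  0.13899949] 0.08521819801151317
large_crown 0.87 [229.  34. 324. 130.] enc 0.532 -0.0417 d 0.0587 ell [ 0.532  -0.0416] [0.0569 0.0572]
([1.7, -7.04, -0.04], np.float64(0.0))
```

View pics/w4c.png

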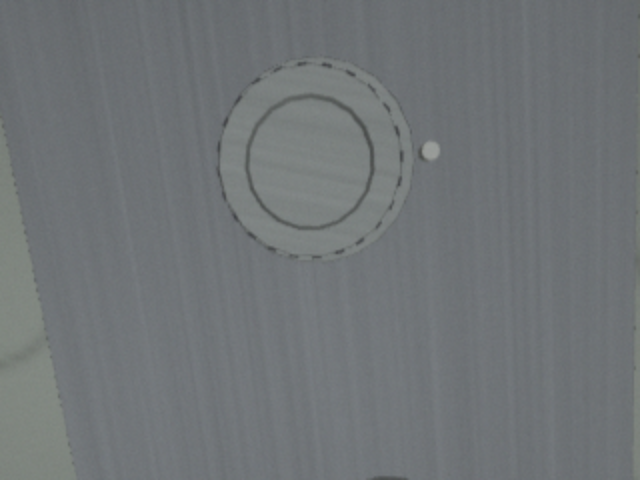

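The crown is home and level in the cup: crop (310,160), measured 57 mm across at the seated height. The ring is next.

Request:
drive_tool(rows=[[[1.7, -7.04, 0], 0, 0], [[1.7, -7.04, 0], 0, 0], [[1.7, -7.04, 0], 0, 0], [[1.7, -7.04, 0], 0, 0], [[1.7, -7.04, 0], 0, 0], [[1.7, -7.04, 0], 0, 0], [[1.7, -7.04, 0], 0, 0], [[1.7, -7.04, 0], 0, 0], [[1.7, -7.04, 0], 0, 0], [[1.7, -7.04, 0], 0, 0], [[1.7, -7.04, 0], 0, 0]])

```text
time_s: 8.95
tcp_pos: [0.5277, -0.3912, 0.1393]
tcp_rot: [-0.001, 1.0, 0.0, -0.0]
force: [0.4, 0.3, -0.4]
gripper_width: 0.0854
grasp_force: 0.0
```

```bash
python3 - <<'E'
from h import *
s=manip.state();print(s['tcp_pos'],s['tcp_rot'])
look('flame_ring',.015,'w5.png')
E
```

```text
[ 0.52767136 -0.39121177  0.1393165 ] [-8.63026466e-04  9.99999561e-01  3.29640089e-04 -1.57535415e-04]
flame_ring 0.96 [237. 170. 320. 247.] enc 0.5358 -0.3889 d 0.0639 ell [ 0.5359 -0.3888] [0.0618 0.0626]
```

View pics/w5.png

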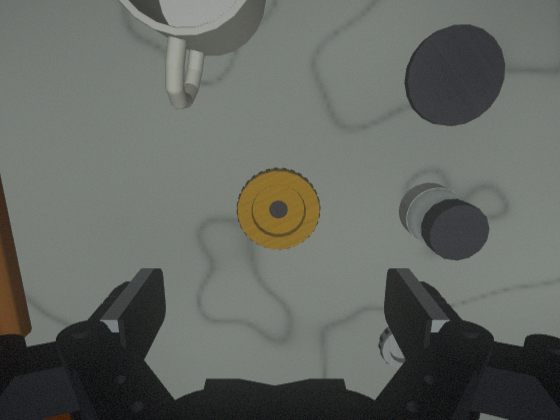

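The ring is at (278,209), upright with 62 mm measured. The mug handle at (180,95) and the jar at (440,220) are clear.

Request:
drive_tool(rows=[[[-0.17, 0.05, 1.0], 0, 0], [[-0.17, 0.05, 2.0], 0, 0], [[-0.17, 0.05, 2.5], 0, 0], [[-0.17, 0.05, 2.65], 0, 0], [[-0.17, 0.05, 2.73], 0, 0], [[-0.17, 0.05, 2.73], 0, 0], [[-0.17, 0.05, 2.73], 0, 1], [[-0.17, 0.05, 2.73], 0, 1], [[-0.17, 0.05, 2.73], 0, 1], [[-0.17, 0.05, 2.73], 0, 1], [[-0.17, 0.05, 2.73], 0, 1], [[-0.17, 0.05, 2.73], 0, 1]], newtons=40)

```text
time_s: 10.25
tcp_pos: [0.5366, -0.3913, 0.005]
tcp_rot: [-0.0, 1.0, -0.001, 0.001]
force: [-0.9, 1.9, 7.9]
gripper_width: 0.0598
grasp_force: 41.5
```

Request:
drive_tool(rows=[[[0, 0, -0.5], 0, 1], [[0, 0, -1.3], 0, 1], [[0, 0, -2.2], 0, 1], [[0, 0, -2.7], 0, 1], [[0.08, 1, -2.7], 0, 1], [[0.08, 7.0, -2.7], 0, 1], [[0.08, 7.0, -2.7], 0, 1], [[0.08, 7.0, -2.7], 0, 1], [[0.08, 7.0, -2.7], 0, 1], [[0.08, 7.0, -2.7], 0, 1], [[0.08, 7.0, -2.7], 0, 1], [[0.08, 7.0, -2.7], 0, 1], [[0.08, 7.0, -2.7], 0, 1], [[0.08, 7.0, -2.7], 0, 1]])

```text
time_s: 11.65
tcp_pos: [0.5322, -0.0413, 0.1383]
tcp_rot: [0.0, 1.0, -0.0, 0.0]
force: [0.6, -0.0, -1.5]
gripper_width: 0.0597
grasp_force: 44.0
```

```bash
python3 - <<'E'
from h import *
s=manip.state();print(s['tcp_pos'],s['tcp_rot'],go(.5325,-.0415,.036))
look('flame_ring',s['tcp_pos'][2]+.010)
E
```

```text
[ 0.53217838 -0.04134868  0.13829325] [ 1.62936774e-04  9.99999833e-01 -2.81365278e-04  4.77822719e-04] ([-0.0, -0.0, 2.05], np.float64(-0.0))
flame_ring 0.67 [196. 202. 353. 353.] enc 0.5313 -0.0415 d 0.0654 ell [ 0.5313 -0.0416] [0.0612 0.0646]
```

Request:
drive_tool(rows=[[[0, 0, 0.7], 0, 1], [[0, 0, 1.4], 0, 1], [[0, 0, 1.75], 0, 1], [[0, 0, 1.85], 0, 1], [[0, 0, 1.89], 0, 1], [[0, 0, 1.93], 0, 1], [[0, 0, 1.97], 0, 1], [[0, 0, 2.0], 0, 1], [[0, 0, 2.03], 0, 1], [[0, 0, 2.05], 0, 1], [[0, 0, 2.06], 0, 1], [[0, 0, 2.06], 0, 1]])

```text
time_s: 12.95
tcp_pos: [0.5322, -0.0407, 0.036]
tcp_rot: [-0.0, 1.0, -0.0, 0.001]
force: [-4.5, 0.2, 10.9]
gripper_width: 0.0595
grasp_force: 45.2
```

Request:
drive_tool(rows=[[[0, 0, 0], 0, 0.2], [[0, 0, 0], 0, 0.1], [[0, 0, 0], 0, 0], [[0, 0, 0], 0, 0], [[0, 0, 0], 0, 0], [[0, 0, -0.5], 0, 0], [[0, 0, -1.2], 0, 0], [[-0.6, 0, -2.0], 0, 0], [[-1.6, 0, -2.4], 0, 0], [[-1.6, 0, -2.4], 0, 0], [[-1.6, 0, -2.4], 0, 0]])

```text
time_s: 14.05
tcp_pos: [0.6127, -0.0407, 0.1544]
tcp_rot: [-0.0, 1.0, -0.0, 0.0]
force: [0.2, 0.3, -0.8]
gripper_width: 0.0856
grasp_force: 0.0
```

```bash
python3 - <<'E'
from h import *
s=manip.state();print(s['tcp_pos'],s['gripper_width'])
look('flame_ring',.047,'w6.png'); look('large_crown',.036);print(go(.435,-.27,.14))
a=cv2.imread('pics/w6.png')[0:200,160:400];cv2.imwrite('pics/w6c.png',cv2.resize(a,None,fx=2,fy=2))
E
```

```text
[ 0.61272593 -0.04068468  0.15443645] 0.08563973482962824
flame_ring 0.79 [223.  30. 323. 131.] enc 0.5319 -0.0409 d 0.0629 ell [ 0.5321 -0.0411] [0.0611 0.0614]
([3.51, -4.59, 0.28], np.float64(-0.0))
```

View pics/w6c.png

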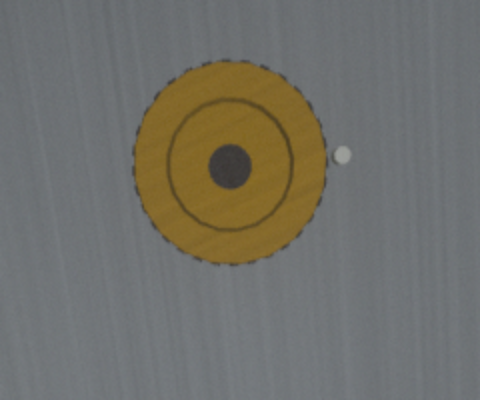

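The ring is level and home, round at crop (230,163); it measures 61 mm at its seated height, centre (0.532, -0.041). The dark large cap is next.

Request:
drive_tool(rows=[[[3.51, -4.59, 0.28], 0, 0], [[3.51, -4.59, 0.28], 0, 0], [[3.51, -4.59, 0.28], 0, 0], [[3.51, -4.59, 0.28], 0, 0], [[3.51, -4.59, 0.28], 0, 0], [[3.51, -4.59, 0.28], 0, 0], [[3.51, -4.59, 0.28], 0, 0], [[3.51, -4.59, 0.28], 0, 0], [[3.51, -4.59, 0.28], 0, 0], [[3.51, -4.59, 0.28], 0, 0]])

```text
time_s: 15.25
tcp_pos: [0.4369, -0.2691, 0.1408]
tcp_rot: [-0.001, 1.0, 0.0, -0.0]
force: [-0.4, -0.1, 0.4]
gripper_width: 0.0855
grasp_force: 0.0
```

```bash
python3 - <<'E'
from h import *
s=manip.state();print(s['tcp_pos'],s['tcp_rot'])
look('large_cap',.013,'w7.png')
E
```

```text
[ 0.43689026 -0.26910133  0.14077054] [-8.55323054e-04  9.99999630e-01  8.85193219e-05 -1.42276410e-06]
large_cap 0.96 [220.   0. 314.  90.] enc 0.3276 -0.2754 d 0.0659 ell [ 0.3299 -0.2753] [0.0579 0.0663]
large_cap 0.59 [235. 157. 322. 245.] enc 0.4413 -0.2675 d 0.0671 ell [ 0.4413 -0.2676] [0.0648 0.0661]
```

View pics/w7.png

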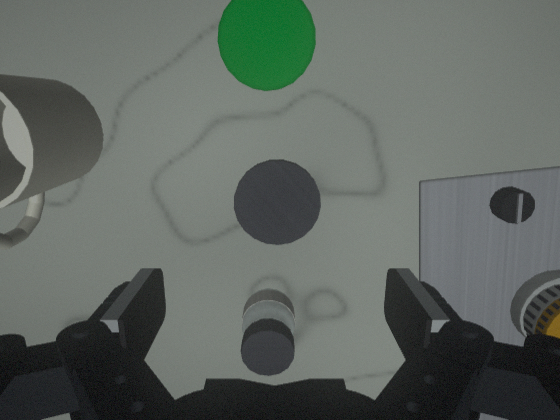

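The dark cap is at (277,201), 66 mm across. The green disc at (267,40) is the look-alike and stays. The jar at (268,330) lies 80 mm off along x, clear of the fingers.

Request:
drive_tool(rows=[[[-0.1, 0.03, 1.0], 0, 0], [[-0.1, 0.03, 2.0], 0, 0], [[-0.1, 0.03, 2.5], 0, 0], [[-0.1, 0.03, 2.7], 0, 0], [[-0.1, 0.03, 2.8], 0, 0], [[-0.1, 0.03, 2.8], 0, 0], [[-0.1, 0.03, 2.8], 0, 1], [[-0.1, 0.03, 2.8], 0, 1], [[-0.1, 0.03, 2.8], 0, 1], [[-0.1, 0.03, 2.8], 0, 1], [[-0.1, 0.03, 2.8], 0, 1], [[-0.1, 0.03, 2.8], 0, 1]], newtons=40)

```text
time_s: 16.55
tcp_pos: [0.4422, -0.2693, 0.0027]
tcp_rot: [-0.0, 1.0, -0.001, 0.001]
force: [-1.6, 2.0, 9.7]
gripper_width: 0.0632
grasp_force: 41.2
```

Request:
drive_tool(rows=[[[0, 0, -0.5], 0, 1], [[0, 0, -1.3], 0, 1], [[0, 0, -2.2], 0, 1], [[0, 0, -2.75], 0, 1], [[-0.2, 0.6, -2.75], 0, 1], [[-1.82, 4.57, -2.75], 0, 1], [[-1.82, 4.57, -2.75], 0, 1], [[-1.82, 4.57, -2.75], 0, 1], [[-1.82, 4.57, -2.75], 0, 1], [[-1.82, 4.57, -2.75], 0, 1], [[-1.82, 4.57, -2.75], 0, 1], [[-1.82, 4.57, -2.75], 0, 1], [[-1.82, 4.57, -2.75], 0, 1]])

```text
time_s: 17.85
tcp_pos: [0.5321, -0.0414, 0.1385]
tcp_rot: [0.001, 1.0, -0.0, 0.0]
force: [-0.3, 0.2, -1.0]
gripper_width: 0.0628
grasp_force: 44.9
```

```bash
python3 - <<'E'
from h import *
s=manip.state();print(s['tcp_pos'],s['tcp_rot'],go(.5325,-.041,.0457))
look('large_cap',s['tcp_pos'][2]+.011)
E
```

```text
[ 0.53208221 -0.04138626  0.13853939] [ 6.93077500e-04  9.99999737e-01 -1.98977173e-04  7.43539587e-05] ([-0.01, 0.01, 1.86], np.float64(-0.01))
large_cap 0.74 [192. 198. 358. 354.] enc 0.5303 -0.0418 d 0.0674 ell [ 0.5305 -0.0417] [0.0639 0.0665]
```

Request:
drive_tool(rows=[[[-0.03, 0.01, 0.7], 0, 1], [[-0.03, 0.01, 1.3], 0, 1], [[-0.03, 0.01, 1.6], 0, 1], [[-0.03, 0.01, 1.68], 0, 1], [[-0.03, 0.01, 1.72], 0, 1], [[-0.03, 0.01, 1.76], 0, 1], [[-0.03, 0.01, 1.79], 0, 1], [[-0.03, 0.01, 1.82], 0, 1], [[-0.03, 0.01, 1.84], 0, 1], [[-0.03, 0.01, 1.86], 0, 1], [[-0.03, 0.01, 1.87], 0, 1], [[-0.03, 0.01, 1.87], 0, 1]])

```text
time_s: 19.15
tcp_pos: [0.5341, -0.0396, 0.0458]
tcp_rot: [-0.0, 1.0, -0.0, 0.001]
force: [-4.4, 0.6, 9.3]
gripper_width: 0.063
grasp_force: 46.0
```

Request:
drive_tool(rows=[[[0, 0, 0], 0, 0.2], [[0, 0, 0], 0, 0.1], [[0, 0, 0], 0, 0], [[0, 0, 0], 0, 0], [[0, 0, 0], 0, 0], [[0, 0, -0.5], 0, 0], [[0, 0, -1.2], 0, 0], [[-0.6, 0, -2.0], 0, 0], [[-1.6, 0, -2.4], 0, 0], [[-1.6, 0, -2.4], 0, 0], [[-1.6, 0, -2.4], 0, 0]])

```text
time_s: 20.25
tcp_pos: [0.6147, -0.0397, 0.1644]
tcp_rot: [-0.0, 1.0, -0.0, -0.0]
force: [-0.6, 0.5, 0.0]
gripper_width: 0.0853
grasp_force: 0.0
```

```bash
python3 - <<'E'
from h import *
s=manip.state();print(s['tcp_pos'],s['gripper_width'])
look('large_cap',.058,'w8.png');print(go(.64,-.286,.14))
im,cal,T=snap('side','s1.png')
a=cv2.imread('pics/w8.png')[0:200,160:400]; b=im[150:230,250:400]
a=cv2.resize(a,(480,400));b=cv2.resize(b,(480,256),interpolation=cv2.INTER_CUBIC)
b=np.vstack([b,np.zeros((144,480,3),np.uint8)])[:, :310] if 0 else cv2.resize(im[160:230,265:385],(310,181),interpolation=cv2.INTER_CUBIC)
b=np.vstack([b,np.zeros((400-181,310,3),np.uint8)])
cv2.imwrite('pics/w8c.png',np.hstack([a,b]))
E
```

```text
[ 0.61473223 -0.0397007   0.16440432] 0.08531457869029456
large_cap 0.81 [223.  24. 329. 135.] enc 0.5337 -0.0399 d 0.0663 ell [ 0.5339 -0.0399] [0.0648 0.065 ]
([-0.55, -4.93, 0.47], np.float64(0.0))
```

View pics/w8c.png

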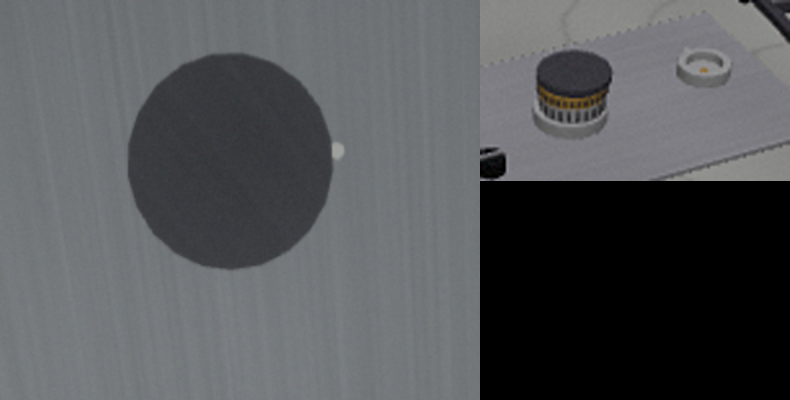

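The large burner is stacked level: the cap is at crop (230,160), and the side view at (573,90) shows cup, crown, ring and cap flush. The small crown is next.

Request:
drive_tool(rows=[[[-0.55, -4.93, 0.47], 0, 0], [[-0.55, -4.93, 0.47], 0, 0], [[-0.55, -4.93, 0.47], 0, 0], [[-0.55, -4.93, 0.47], 0, 0], [[-0.55, -4.93, 0.47], 0, 0], [[-0.55, -4.93, 0.47], 0, 0], [[-0.55, -4.93, 0.47], 0, 0], [[-0.55, -4.93, 0.47], 0, 0], [[-0.55, -4.93, 0.47], 0, 0]])

```text
time_s: 21.3
tcp_pos: [0.6413, -0.2846, 0.1417]
tcp_rot: [-0.001, 1.0, 0.0, 0.0]
force: [-0.4, 0.7, 0.1]
gripper_width: 0.0854
grasp_force: 0.0
```

```bash
python3 - <<'E'
from h import *
s=manip.state();print(s['tcp_pos'],s['tcp_rot'])
look('small_crown',.018,'w9.png')
E
```

```text
[ 0.64126203 -0.28462914  0.14171699] [-7.66005331e-04  9.99999705e-01  5.98632792e-05  1.27698608e-05]
small_crown 0.56 [248. 187. 304. 242.] enc 0.6534 -0.2827 d 0.0419 ell [ 0.6536 -0.2833] [0.0388 0.0405]
```

View pics/w9.png

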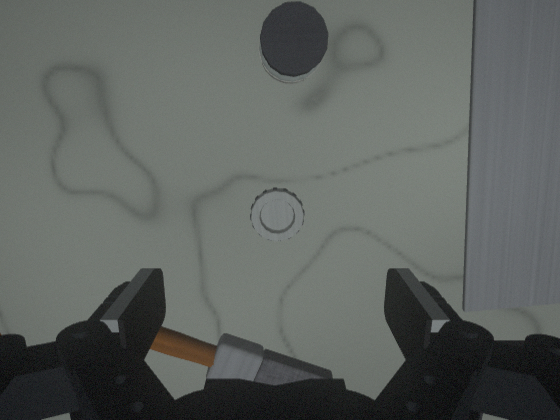

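The small crown is at (277,215), 40 mm across and upright. The jar at (293,45) and the spatula at (240,355) are clear.

Request:
drive_tool(rows=[[[-0.26, 0.03, 1.0], 0, 0], [[-0.26, 0.03, 2.0], 0, 0], [[-0.26, 0.03, 2.4], 0, 0], [[-0.26, 0.03, 2.6], 0, 0], [[-0.26, 0.03, 2.69], 0, 0], [[-0.26, 0.03, 2.69], 0, 0.3], [[-0.26, 0.03, 2.69], 0, 1], [[-0.26, 0.03, 2.69], 0, 1], [[-0.26, 0.03, 2.69], 0, 1], [[-0.26, 0.03, 2.69], 0, 1], [[-0.26, 0.03, 2.69], 0, 1], [[-0.26, 0.03, 2.69], 0, 1], [[-0.26, 0.03, 2.69], 0, 1]], newtons=35)

```text
time_s: 22.7
tcp_pos: [0.6551, -0.2851, 0.0086]
tcp_rot: [-0.0, 1.0, -0.001, 0.001]
force: [-1.5, 0.7, 5.8]
gripper_width: 0.038
grasp_force: 34.7
```

Request:
drive_tool(rows=[[[0, 0, -0.5], 0, 1], [[0, 0, -1.3], 0, 1], [[0, 0, -2.2], 0, 1], [[0, 0, -2.63], 0, 1], [[-0.2, 0.6, -2.63], 0, 1], [[-1.7, 5.3, -2.63], 0, 1], [[-1.7, 5.3, -2.63], 0, 1], [[-1.7, 5.3, -2.63], 0, 1], [[-1.7, 5.3, -2.63], 0, 1], [[-1.7, 5.3, -2.63], 0, 1], [[-1.7, 5.3, -2.63], 0, 1], [[-1.7, 5.3, -2.63], 0, 1], [[-1.7, 5.3, -2.63], 0, 1], [[-1.7, 5.3, -2.63], 0, 1]])

```text
time_s: 24.1
tcp_pos: [0.7392, -0.0213, 0.1386]
tcp_rot: [0.001, 1.0, -0.0, 0.0]
force: [0.6, -0.3, -0.7]
gripper_width: 0.0383
grasp_force: 35.5
```

```bash
python3 - <<'E'
from h import *
s=manip.state();print(s['tcp_pos'],s['tcp_rot'])
look('small_burner',.02,'w10.png');look('small_crown',s['tcp_pos'][2]+.010)
E
```

```text
[ 0.73924524 -0.02125246  0.13861172] [ 9.01420399e-04  9.99999575e-01 -1.08994629e-04  1.62196241e-04]
small_burner 0.66 [253.  64. 338. 140.] enc 0.6717 -0.011 d 0.0495 ell [ 0.6717 -0.0111] [0.0482 0.0485]
small_crown 0.72 [223. 226. 325. 327.] enc 0.7371 -0.0212 d 0.0427 ell [ 0.7372 -0.0214] [0.0388 0.0421]
```

View pics/w10.png

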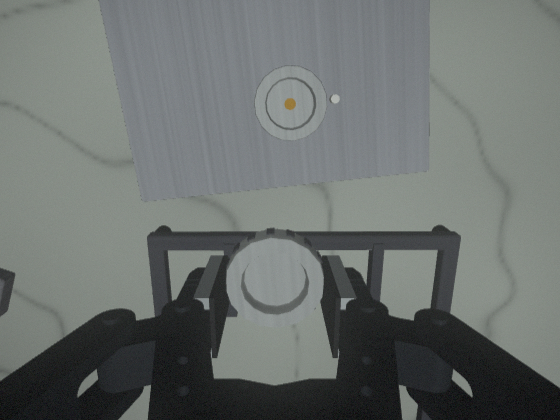

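The small cup is at (291,103), giving (0.672, -0.011), 49 mm. The crown is held square at (275,278).

Request:
drive_tool(rows=[[[0.7, 0.1, 0.3], 0, 1], [[1.32, 0.2, 0.8], 0, 1], [[1.32, 0.2, 1.5], 0, 1], [[1.32, 0.2, 2.0], 0, 1], [[1.32, 0.2, 2.1], 0, 1], [[1.32, 0.2, 2.15], 0, 1], [[1.32, 0.2, 2.19], 0, 1], [[1.32, 0.2, 2.23], 0, 1], [[1.32, 0.2, 2.27], 0, 1], [[1.32, 0.2, 2.31], 0, 1], [[1.32, 0.2, 2.34], 0, 1], [[1.32, 0.2, 2.36], 0, 1], [[1.32, 0.2, 2.37], 0, 1], [[1.32, 0.2, 2.37], 0, 1]])

```text
time_s: 25.7
tcp_pos: [0.6735, -0.0096, 0.0206]
tcp_rot: [-0.0, 1.0, -0.0, 0.0]
force: [-2.9, 0.8, 5.7]
gripper_width: 0.0384
grasp_force: 36.2
```

Request:
drive_tool(rows=[[[0, 0, 0], 0, 0.45], [[0, 0, 0], 0, 0.3], [[0, 0, 0], 0, 0.1], [[0, 0, 0], 0, 0], [[0, 0, 0], 0, 0], [[0, 0, -0.5], 0, 0], [[0, 0, -1.2], 0, 0], [[-0.6, 0, -2.0], 0, 0], [[-1.2, 0, -2.4], 0, 0], [[-1.2, 0, -2.4], 0, 0], [[-1.2, 0, -2.4], 0, 0]])

```text
time_s: 26.8
tcp_pos: [0.7334, -0.0097, 0.1391]
tcp_rot: [-0.0, 1.0, 0.0, -0.0]
force: [-1.2, 0.7, -0.0]
gripper_width: 0.0854
grasp_force: 0.0
```

```bash
python3 - <<'E'
from h import *
s=manip.state();print(s['tcp_pos'],s['gripper_width'])
look('small_crown',.032,'w11.png');print(go(.425,.272,.17))
a=cv2.imread('pics/w11.png')[0:200,160:400];cv2.imwrite('pics/w11c.png',cv2.resize(a,None,fx=2,fy=2))
E
```

```text
[ 0.73342744 -0.00967913  0.13911379] 0.08537002667109085
small_crown 0.82 [244.  81. 308. 146.] enc 0.6729 -0.0097 d 0.0408 ell [ 0.6727 -0.0099] [0.0389 0.0394]
([6.14, 5.63, -0.62], np.float64(-0.0))
```

View pics/w11c.png

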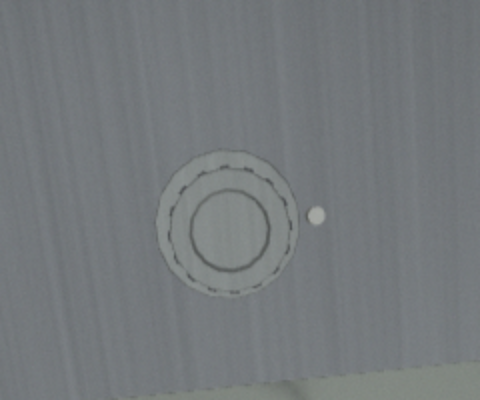

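The small crown is seated level in its cup at crop (230,230), centre (0.673, -0.010). The small cap is next.

Request:
drive_tool(rows=[[[6.14, 5.63, -0.4], 0, 0], [[6.14, 5.63, -0.4], 0, 0], [[6.14, 5.63, -0.4], 0, 0], [[6.14, 5.63, -0.4], 0, 0], [[6.14, 5.63, -0.4], 0, 0], [[6.14, 5.63, -0.4], 0, 0], [[6.14, 5.63, -0.4], 0, 0], [[6.14, 5.63, -0.4], 0, 0], [[6.14, 5.63, -0.4], 0, 0], [[6.14, 5.63, -0.4], 0, 0], [[6.14, 5.63, -0.4], 0, 0], [[6.14, 5.63, -0.4], 0, 0], [[6.14, 5.63, -0.4], 0, 0]])

```text
time_s: 28.2
tcp_pos: [0.4271, 0.2709, 0.1594]
tcp_rot: [0.001, 1.0, -0.0, -0.0]
force: [0.0, -0.4, -0.4]
gripper_width: 0.0853
grasp_force: 0.0
```

```bash
python3 - <<'E'
from h import *
s=manip.state();print(s['tcp_pos'],s['tcp_rot'])
look('small_cap',.013,'w12.png')
E
```

```text
[0.42706324 0.27094052 0.15936964] [ 8.24989676e-04  9.99999607e-01 -1.79652527e-04 -2.69141052e-04]
small_cap 0.59 [249. 174. 306. 228.] enc 0.4356 0.2742 d 0.0474 ell [0.4354 0.2743] [0.0448 0.0459]
```

View pics/w12.png

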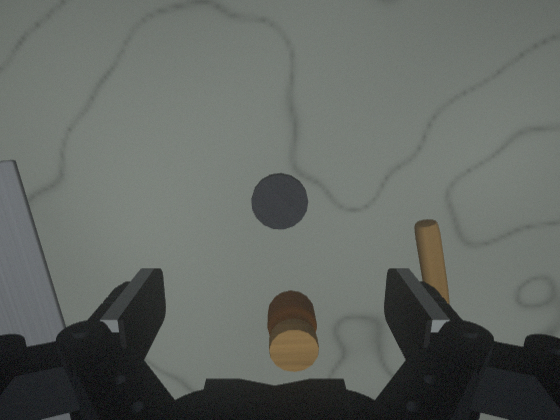

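The small cap is at (279,201), 46 mm. The jar behind it at (292,325) is about 75 mm off along x, so a grasp along y is clear.

Request:
drive_tool(rows=[[[-0.19, 0.07, 1.0], 0, 0], [[-0.19, 0.07, 2.0], 0, 0], [[-0.19, 0.07, 2.8], 0, 0], [[-0.19, 0.07, 3.05], 0, 0], [[-0.19, 0.07, 3.15], 0, 0], [[-0.19, 0.07, 3.15], 0, 0.2], [[-0.19, 0.07, 3.15], 0, 1], [[-0.19, 0.07, 3.15], 0, 1], [[-0.19, 0.07, 3.15], 0, 1], [[-0.19, 0.07, 3.15], 0, 1], [[-0.19, 0.07, 3.15], 0, 1], [[-0.19, 0.07, 3.15], 0, 1], [[-0.19, 0.07, 3.15], 0, 1]], newtons=35)

```text
time_s: 29.6
tcp_pos: [0.4368, 0.2757, 0.0038]
tcp_rot: [-0.0, 1.0, 0.0, 0.001]
force: [-0.4, -0.1, 5.0]
gripper_width: 0.0439
grasp_force: 34.8
```

Request:
drive_tool(rows=[[[0, 0, -0.5], 0, 1], [[0, 0, -1.3], 0, 1], [[0, 0, -2.2], 0, 1], [[0, 0, -2.72], 0, 1], [[-0.5, -0.6, -2.72], 0, 1], [[-4.74, -5.71, -2.72], 0, 1], [[-4.74, -5.71, -2.72], 0, 1], [[-4.74, -5.71, -2.72], 0, 1], [[-4.74, -5.71, -2.72], 0, 1], [[-4.74, -5.71, -2.72], 0, 1], [[-4.74, -5.71, -2.72], 0, 1], [[-4.74, -5.71, -2.72], 0, 1], [[-4.74, -5.71, -2.72], 0, 1], [[-4.74, -5.71, -2.72], 0, 1], [[-4.74, -5.71, -2.72], 0, 1], [[-4.74, -5.71, -2.72], 0, 1]])

```text
time_s: 31.2
tcp_pos: [0.6724, -0.0091, 0.139]
tcp_rot: [-0.001, 1.0, 0.0, 0.0]
force: [-0.1, 0.4, -1.6]
gripper_width: 0.0438
grasp_force: 36.1
```

```bash
python3 - <<'E'
from h import *
s=manip.state();print(s['tcp_pos'],s['tcp_rot'],go(.6738,-.0098,.0308))
look('small_cap',s['tcp_pos'][2]+.010)
E
```

```text
[ 0.67241927 -0.00907118  0.13896933] [-6.69338915e-04  9.99999741e-01  7.70473268e-06  2.64147605e-04] ([-0.03, -0.01, 2.16], np.float64(0.01))
small_cap 0.7 [218. 220. 328. 330.] enc 0.67 -0.0095 d 0.0474 ell [ 0.6701 -0.0093] [0.044  0.0469]
small_cap 0.41 [237. 161. 318. 224.] enc 0.637 -0.0103 d 0.0257 ell [ 0.638 -0.01 ] [0.0233 0.025 ]
```

Request:
drive_tool(rows=[[[-0.04, -0.01, 0.8], 0, 1], [[-0.04, -0.01, 1.5], 0, 1], [[-0.04, -0.01, 1.85], 0, 1], [[-0.04, -0.01, 1.95], 0, 1], [[-0.04, -0.01, 1.99], 0, 1], [[-0.04, -0.01, 2.03], 0, 1], [[-0.04, -0.01, 2.07], 0, 1], [[-0.04, -0.01, 2.1], 0, 1], [[-0.04, -0.01, 2.13], 0, 1], [[-0.04, -0.01, 2.15], 0, 1], [[-0.04, -0.01, 2.17], 0, 1], [[-0.04, -0.01, 2.17], 0, 1]])

```text
time_s: 32.5
tcp_pos: [0.6751, -0.0107, 0.0309]
tcp_rot: [0.0, 1.0, -0.0, 0.001]
force: [-3.7, 0.7, 7.2]
gripper_width: 0.0441
grasp_force: 36.9
```

Request:
drive_tool(rows=[[[0, 0, 0], 0, 0.4], [[0, 0, 0], 0, 0.25], [[0, 0, 0], 0, 0.1], [[0, 0, 0], 0, 0], [[0, 0, 0], 0, 0], [[0, 0, -0.5], 0, 0], [[0, 0, -1.2], 0, 0], [[-0.6, 0, -2.0], 0, 0], [[-1.2, 0, -2.4], 0, 0], [[-1.2, 0, -2.4], 0, 0], [[-1.2, 0, -2.4], 0, 0]])

```text
time_s: 33.6
tcp_pos: [0.7349, -0.0107, 0.1491]
tcp_rot: [-0.0, 1.0, 0.0, -0.0]
force: [-0.4, 0.4, -1.0]
gripper_width: 0.0853
grasp_force: 0.0
```

```bash
python3 - <<'E'
from h import *
s=manip.state();print(s['tcp_pos'],s['gripper_width'],s['force'])
look('small_cap',.042,'w13.png')
im,_,_=snap('side','s2.png')
a=cv2.resize(cv2.imread('pics/w13.png')[0:220,160:400],(436,400))
b=cv2.resize(im[150:230,265:383],(354,240),interpolation=cv2.INTER_CUBIC)
cv2.imwrite('pics/fin.png',np.hstack([a,np.vstack([b,np.zeros((160,354,3),np.uint8)])]))
E
```

```text
[ 0.73494632 -0.01066807  0.14905219] 0.08528015767480125 [-0.40830207  0.352604   -0.97274404]
small_cap 0.84 [238.  78. 308. 151.] enc 0.6743 -0.0112 d 0.0459 ell [ 0.6742 -0.0111] [0.0444 0.0448]
```

View pics/fin.png

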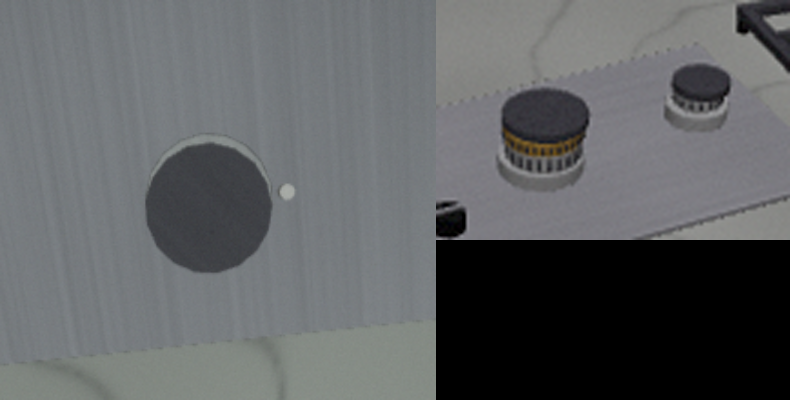

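Both stacks sit level and home in the side view, at crop (545,135) and (698,95). The small cap measures 45 mm at its seated height, and the gripper is open and clear, so I'm handing in.

```bash
python3 -c "
from station import manip
print(manip.sign_off())"
```

```text
the job is handed in; nothing more can be done
None
```

Both burners are rebuilt in the order asked, with every part measured level and home in the final images; the job was handed in at about 34 s with the gripper open and clear (no verdict was returned).

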